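# Count two binding riser blocks into the job tray

## Task

The customer's pair of skis needs two of the long grey riser blocks with half-round ends. Put exactly two of the three into the aluminium job tray, both lying flat on its floor and not stacked, and leave the third one where it lies on the bench.

Things in the scene. Friction and masses are not known exactly. Their poses are not given: they have to be found in the camera images.
- riser_a_center (a point): The centre (half-way up) of one of three identical long riser blocks: grey plastic, 80 mm long, 36 mm wide, 18 mm high, straight sides and half-round ends, a dark screw hole near each end, about 60 g. Lies flat and loose on the bench; x axis along the length, y across the width, z up. Other grey pieces nearby: one shorter block (50 mm long), one square, one ring. All six 18 mm high, centres 90 mm or more apart.
- riser_b_center (a point): Another: centre (half-way up) of one of three identical long riser blocks: grey plastic, 80 mm long, 36 mm wide, 18 mm high, straight sides and half-round ends, a dark screw hole near each end, about 60 g. Lies flat and loose on the bench; x axis along the length, y across the width, z up.
- riser_c_center (a point): Another: centre (half-way up) of one of three identical long riser blocks: grey plastic, 80 mm long, 36 mm wide, 18 mm high, straight sides and half-round ends, a dark screw hole near each end, about 60 g. Lies flat and loose on the bench; x axis along the length, y across the width, z up.
- tray: Open aluminium tray standing empty on the bench; it stays put. Outside 160 mm (its x) by 206 mm (its y) by 26 mm high; walls and floor 3 mm thick, so inside 154 by 200 mm. Origin at the centre of its underside, on the bench; z up, the inner floor is at z = 3 mm.
Not all that is in view belongs to the job. Leave any green or orange look-alike of the part that bears riser_a_center alone.

How it is judged:
At the end, for the whole second after the job is handed in: Two of the three long blocks rest flat (within 10 degrees) on the tray's floor, released and still, neither on a wall nor on one another (centre less than 19 mm above the tray's underside; 12 mm when flat); the third lies within 30 mm of where it started (((x of riser_b_center in the frame of tray between -0.066 and 0.066 m and y of riser_b_center in the frame of tray between -0.088 and 0.088 m and z of each of riser_b_center, riser_c_center in the frame of tray below 0.019 m and angle between each of riser_b_center, riser_c_center's own z axis and vertical below 0.175 rad and linear speed of each of riser_b, riser_c below 0.02 m/s and x of riser_c_center in the frame of tray between -0.066 and 0.066 m and y of riser_c_center in the frame of tray between -0.088 and 0.088 m and distance of riser_a_center from where it was at the start of the episode below 0.03 m) or (x of riser_a_center in the frame of tray between -0.066 and 0.066 m and y of riser_a_center in the frame of tray between -0.088 and 0.088 m and z of each of riser_a_center, riser_c_center in the frame of tray below 0.019 m and angle between each of riser_a_center, riser_c_center's own z axis and vertical below 0.175 rad and linear speed of each of riser_a, riser_c below 0.02 m/s and x of riser_c_center in the frame of tray between -0.066 and 0.066 m and y of riser_c_center in the frame of tray between -0.088 and 0.088 m and distance of riser_b_center from where it was at the start of the episode below 0.03 m) or (x of riser_a_center in the frame of tray between -0.066 and 0.066 m and y of riser_a_center in the frame of tray between -0.088 and 0.088 m and z of each of riser_a_center, riser_b_center in the frame of tray below 0.019 m and angle between each of riser_a_center, riser_b_center's own z axis and vertical below 0.175 rad and linear speed of each of riser_a, riser_b below 0.02 m/s and x of riser_b_center in the frame of tray between -0.066 and 0.066 m and y of riser_b_center in the frame of tray between -0.088 and 0.088 m and distance of riser_c_center from where it was at the start of the episode below 0.03 m))); the robot touches nothing.
It also fails if it takes over 58 s, if anything falls off the work surface, if the arm or the gripper's body presses on something with over 40 N, if the wrist force passes 120 N, or if a joint passes its speed limit or range.

## Robot

A 6-joint arm with a two-finger parallel gripper is mounted at the origin on the work surface. World frame = base frame: x ahead of the robot, y to its left, z up, the work surface at z = 0. Lengths are in m, angles in rad, forces in N, time in s.
With the tool pointing down it reaches from about 0.35 to 0.85 m from the base axis. Payload 8.1 kg.
Tool frame: the origin (TCP) lies between the finger pads; the fingertips stand nose_length ahead of it and the grasp point (between the pads) lies 2 mm behind it (nose_length is the distance from the TCP to the fingertips, in m); z points along the fingers, x is the direction in which the jaws open and shut, and the axes are right-handed (so a half turn about z gives the same grasp; the last joint's range is limited). The gripper opens to 93 mm and grips with 3 to 60 N. Pads are 15 mm wide; open, the fingers measure 128 mm over their backs; the gripper's body (75 mm by 188 mm) begins 65 mm behind the grasp point.
Start: joints at [-1.207, 0.13, 1.488, -0, 1.523, -0.085], TCP at [0.26, -0.541, 0.236] pointing down, gripper open.
Joint ranges: [-2.96, 2.96], [-0.89, 2.26], [0.02, 2.5], [-1.34, 4.48], [0, 2.73], [-2.66, 2.66]. Speed limits (rad/s): [2.39, 2.39, 2.79, 3.14, 3.14, 3.14].

## Interface

Orientations are given as a rotation vector (axis times angle).
In Python, from plant import * gives the robot as it stands.
- The arm moves only by the tool carry_out, never from a script. Its argument "steps" is a list of rows, each an object with "xyz": the shift along the world's x, y, z in cm, a list of three; "rot": the turn, a rotation vector about the world's x, y, z in degrees, a list of three. In form: [{"xyz": [tx, ty, tz], "rot": [rx, ry, rz]}, ...]. A call has 1 to 10 rows; each row is the pose to reach, as a shift and turn from the pose commanded when the call began; what a row does not reach only later rows make up. A row lasts 1/10 s, in which the tool goes at most 50 mm and 8.59 degrees, less where a joint would pass 70% of its speed; a pose out of reach is approached as far as the arm can. A call with a gripper value outside its range is refused whole. "grip" is the opening, from 0 (shut) to 1 (fully open), set as the call begins (left out, the last holds). The fingers move at their own pace and stop on an object; "force" is the grip in N (left out, the last holds). Time passes only in rows, so rows that repeat a pose let the fingers close. It gives the time, the measured TCP pose, the force and the opening at its end, in the units of the state.
- read_state(): the state, without advancing time (a new reading comes with each control period).
- read_camera(name): name is "scene" or "top"; returns the picture (480x640x3 uint8, red, green, blue); there is no depth.
- calibration(name): a dict with "fov_y" (degrees; the focal length in pixels is half the picture's height over the tangent of half this angle, whatever the lens; pixels are square), "cx", "cy" (the principal point, pixels), "dist_coeffs" ([k1, k2, p1, p2, k3] as OpenCV has them; the pictures are not rectified), "xyz" and "attitude" of the camera in the world. Camera axes: x right, y down, z forward; pixel columns grow to the right and rows downward; lengths in m; the calibration is good to about 2 mm. A picture is of the moment at which its call begins. calibration takes no time and is no camera call.
- close_job(): hands the job in, once; it reports no verdict.
The state is a dict: "t": time; "q": joint angles; "dq": joint speeds; "joint_torque": joint torques, N m; "tool_pos": TCP position; "orientation": TCP orientation; "force": force on the tool from outside, world axes, zero at the start; "wrist_torque": the same for the moment, N m; "opening": finger opening in m.
Only numpy, scipy, OpenCV 4.12 (cv2) and the standard library are available. Lean on these libraries where they do the work, as an engineer would, in place of code of your own. Each camera call takes 0.05 s, during which the arm holds its last target.

## Working session

There is one attempt and no reset: what is moved stays moved. The work goes in short steps, Python scripts to look and compute and a tool call to move; the robot and the scene stay as the last step left them, time stands still between calls to the robot, and variables do not carry over. Pictures are saved under pics/ and viewed, and the job is handed in when it is done.

Besides the shell and the picture viewer there is one more tool, called after "Call:" as name(argument=value, ...), one argument or row to a line, values as JSON. carry_out: Moves the arm, as the interface text tells. Its arguments: {"type":"object","properties":{"steps":{"type":"array","items":{"type":"object","properties":{"xyz":{"type":"array","items":{"type":"number"}},"rot":{"type":"array","items":{"type":"number"}}}}},"grip":{"type":"number"},"force":{"type":"number"}},"required":["steps"]}

```bash
ls; mkdir -p pics; python3 - <<'E'
from plant import *
import cv2
for n in ("top","scene"):
    cv2.imwrite(f"pics/{n}0.png", read_camera(n)[:,:,::-1]); print(n,calibration(n))
print(read_state())
try: print(nose_length)
except Exception as e: print(e)
E
```

```text
pics
top {'fov_y': 49.03582873395975, 'cx': 323.9866200575609, 'cy': 231.87687217190447, 'dist_coeffs': array([-0.07851933,  0.        ,  0.        ,  0.        ,  0.        ]), 'xyz': array([ 4.49906619e-01, -1.04797894e-03,  1.11835186e+00]), 'attitude': array([-2.19263703,  2.14291884, -0.14952835])}
scene {'fov_y': 51.124348548580265, 'cx': 325.295361662228, 'cy': 243.282714863175, 'dist_coeffs': array([-0.14019615,  0.        ,  0.        ,  0.        ,  0.        ]), 'xyz': array([ 1.14613387, -0.32434833,  0.8204312 ]), 'attitude': array([-2.17774459, -1.22539738,  0.45374878])}
{'t': 0.1, 'q': array([-1.20741172e+00,  1.31046664e-01,  1.48916753e+00, -3.72477957e-06,
        1.52300258e+00, -8.54102626e-02]), 'dq': array([-1.70546024e-04,  3.63717423e-05, -2.10887854e-03,  7.06509846e-05,
       -9.80988085e-04, -1.38240163e-03]), 'joint_torque': array([ 1.76574329e-03, -5.61341536e+01, -4.93095446e+01,  7.71199912e-02,
        2.91450246e-02, -4.91167998e-05]), 'tool_pos': array([ 0.26016919, -0.54012307,  0.23471717]), 'orientation': array([-2.65923291e+00,  1.67091402e+00,  2.03936468e-03]), 'force': array([-0.33541736,  0.65081435, -0.12614597]), 'wrist_torque': array([ 0.04949269, -0.03248318, -0.00626392]), 'opening': 0.09334799042501471}
0.017
```

View pics/top0.png

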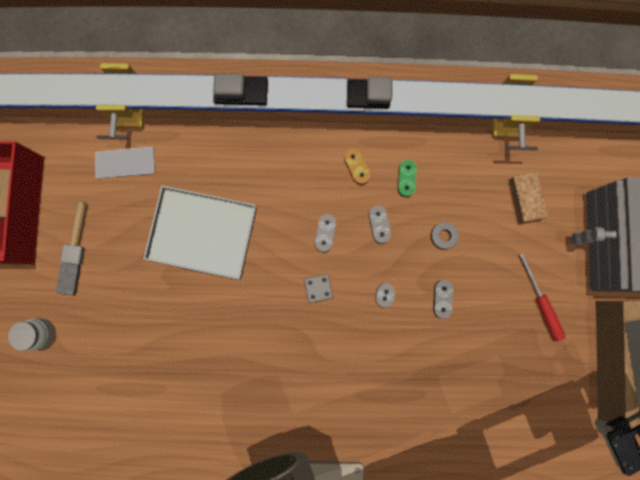

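View pics/scene0.png

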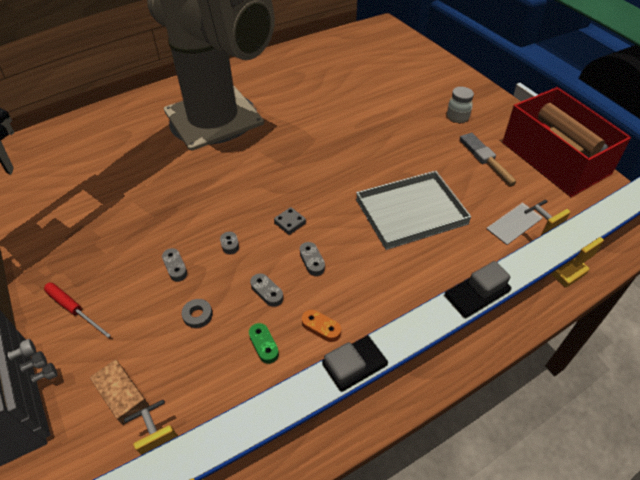

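The top view shows the three long grey blocks at pixels (325,233), (380,224) and (443,299). The short block is at (385,295), the square at (318,289), the ring at (445,236) and the tray at about (201,232). Next I'll measure the blocks and the tray.

```bash
cat > h.py <<'E'
from plant import *
import cv2, numpy as np
from scipy.spatial.transform import Rotation as R
def K(c):
    f=240/np.tan(np.radians(c["fov_y"]/2)); return np.array([[f,0,c["cx"]],[0,f,c["cy"]],[0,0,1.]])
def ray(name,px,z):
    c=calibration(name); px=np.asarray(px,float).reshape(-1,1,2)
    n=cv2.undistortPoints(px,K(c),c["dist_coeffs"])[:,0]
    d=R.from_rotvec(c["attitude"]).apply(np.c_[n,np.ones(len(n))])
    s=(z-c["xyz"][2])/d[:,2]; return c["xyz"]+d*s[:,None]
def greys(img, roi, name):
    hsv=cv2.cvtColor(img,cv2.COLOR_RGB2HSV)
    m=((hsv[...,1]<60)&(hsv[...,2]>70)).astype(np.uint8)*255
    x0,y0,x1,y1=roi; k=np.zeros_like(m); k[y0:y1,x0:x1]=m[y0:y1,x0:x1]
    k=cv2.morphologyEx(k,cv2.MORPH_CLOSE,np.ones((3,3)))
    cs,_=cv2.findContours(k,cv2.RETR_EXTERNAL,cv2.CHAIN_APPROX_NONE)
    return [c for c in cs if cv2.contourArea(c)>60],k
E
python3 - <<'E'
from h import *
for name,roi in(("top",(140,130,480,340)),("scene",(150,160,480,320))):
    img=read_camera(name)
    cs,k=greys(img,roi,name); vis=img[:,:,::-1].copy()
    for c in cs:
        z=0.018 if cv2.contourArea(c)<3000 else 0.026
        p=ray(name,c[:,0],z)[:,:2]*1000
        r=cv2.minAreaRect(p.astype(np.float32)); b=cv2.boxPoints(r)
        e=[b[1]-b[0],b[2]-b[1]]; e=max(e,key=np.linalg.norm)
        print(name,cv2.boundingRect(c),"ctr",np.round(r[0],1),"size",np.round(sorted(r[1]),1),"long-axis deg",round(np.degrees(np.arctan2(e[1],e[0]))%180,1))
        if z>.02: print(b.round(1).tolist())
    cv2.drawContours(vis,cs,-1,(255,0,255),1); x0,y0,x1,y1=roi
    cv2.imwrite(f"pics/{name}_c.png",cv2.resize(vis[y0:y1,x0:x1],None,fx=2,fy=2))
E
```

```text
top (376, 284, 19, 23) ctr [ 453.2 -149.5] size [37.7 45.8] long-axis deg 0.7
top (434, 281, 19, 37) ctr [ 447.2 -271.5] size [37.  75.9] long-axis deg 176.6
top (305, 275, 27, 27) ctr [464.6  -9.3] size [49.4 50. ] long-axis deg 12.8
top (432, 223, 26, 26) ctr [ 581.2 -275.4] size [53.4 54.2] long-axis deg 91.3
top (315, 215, 21, 37) ctr [580.9 -21.3] size [36.3 78.2] long-axis deg 171.2
top (369, 206, 21, 37) ctr [ 602.2 -136.3] size [36.9 78.5] long-axis deg 11.7
top (144, 186, 112, 94) ctr [575.8 240.4] size [160.7 207.9] long-axis deg 79.7
[[478.20001220703125, 152.5], [636.2999877929688, 123.69999694824219], [673.5, 328.29998779296875], [515.4000244140625, 357.0]]
top (140, 147, 15, 28) ctr [728.4 364.6] size [30.4 59.8] long-axis deg 4.1
scene (182, 300, 29, 20) ctr [ 579.6 -275.1] size [42.8 54.9] long-axis deg 59.4
scene (394, 292, 86, 28) ctr [808.8 119.3] size [ 61.3 164.1] long-axis deg 58.0
scene (251, 274, 32, 28) ctr [ 602.7 -136.9] size [34.6 78. ] long-axis deg 11.3
scene (163, 249, 23, 28) ctr [ 447.3 -273.1] size [34.1 77.4] long-axis deg 177.7
scene (300, 242, 24, 29) ctr [581.9 -22.3] size [35.5 77.5] long-axis deg 171.6
scene (221, 232, 17, 17) ctr [ 453.1 -150.2] size [33.1 47.3] long-axis deg 165.9
scene (275, 208, 30, 23) ctr [465.8 -10.9] size [49.1 49.4] long-axis deg 12.1
scene (357, 171, 114, 72) ctr [576.7 238.9] size [162.1 208.1] long-axis deg 80.0
[[478.79998779296875, 150.5], [638.4000244140625, 122.30000305175781], [674.7000122070312, 327.20001220703125], [515.0999755859375, 355.3999938964844]]
```

View pics/top_c.png

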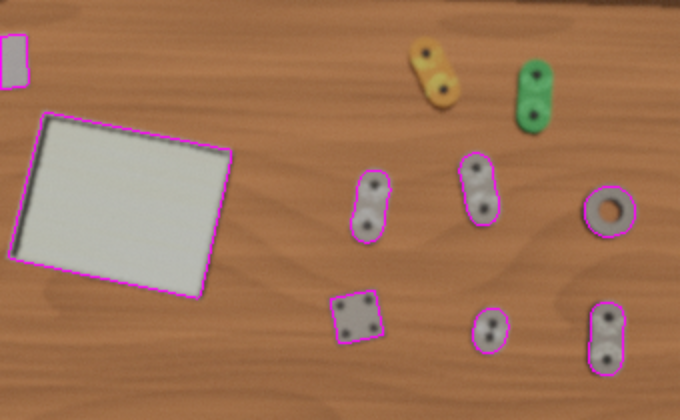

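Call:
carry_out(
  steps=[
    {"xyz": [2.5,4,-0.5],"rot": [0,0,-3.4]},
    {"xyz": [5,8,-1],"rot": [0,0,-6.8]},
    {"xyz": [7.5,12,-1.5],"rot": [0,0,-10.2]},
    {"xyz": [10,16,-2],"rot": [0,0,-13.6]},
    {"xyz": [12.5,20,-2.5],"rot": [0,0,-17]},
    {"xyz": [15,24,-3],"rot": [0,0,-20.4]},
    {"xyz": [17.5,28,-3.5],"rot": [0,0,-23.8]},
    {"xyz": [20,32,-4],"rot": [0,0,-27.2]},
    {"xyz": [22.5,36,-4.5],"rot": [0,0,-30.6]},
    {"xyz": [25,40,-5],"rot": [0,0,-34.3]},
  ],
  grip=1,
)

```text
t: 1.2
tool_pos: [0.511, -0.1387, 0.1855]
orientation: [-2.046, 2.384, -0.0]
force: [0.9, -0.2, -0.6]
opening: 0.0929
```

Call:
carry_out(
  steps=[
    {"xyz": [2.5,4,-1.5],"rot": [0,0,0]},
    {"xyz": [5,8,-4],"rot": [0,0,0]},
    {"xyz": [7,11.8,-7],"rot": [0,0,0]},
    {"xyz": [7,11.8,-10],"rot": [0,0,0]},
    {"xyz": [7,11.8,-10],"rot": [0,0,0]},
    {"xyz": [7,11.8,-10],"rot": [0,0,0]},
    {"xyz": [7,11.8,-10],"rot": [0,0,0]},
  ],
)

```text
t: 1.9
tool_pos: [0.5813, -0.0237, 0.0878]
orientation: [-2.047, 2.381, -0.003]
force: [-1.1, 0.1, 0.3]
opening: 0.0931
```

```bash
cat > st.py <<'E'
from h import *
s=read_state(); r=R.from_rotvec(s["orientation"]).as_matrix()
print(round(s["t"],2),"tcp",s["tool_pos"].round(4),"xdir",np.degrees(np.arctan2(r[1,0],r[0,0])).round(1),"zdir",r[:,2].round(3),"q",s["q"].round(2),"open",round(s["opening"],4),"F",s["force"].round(1))
E
python3 st.py
```

```text
1.9 tcp [ 0.5813 -0.0237  0.0878] xdir -98.7 zdir [ 0.003 -0.001 -1.   ] q [-0.13  0.2   1.69 -0.    1.25  1.59] open 0.0931 F [-1.1  0.1  0.3]
```

Call:
carry_out(
  steps=[
    {"xyz": [0,0.2,-2],"rot": [0,0,0]},
    {"xyz": [0,0.2,-4],"rot": [0,0,0]},
    {"xyz": [0,0.2,-5.5],"rot": [0,0,0]},
    {"xyz": [0,0.2,-6.3],"rot": [0,0,0]},
    {"xyz": [0,0.2,-6.7],"rot": [0,0,0]},
    {"xyz": [0,0.2,-6.7],"rot": [0,0,0]},
    {"xyz": [0,0.2,-6.7],"rot": [0,0,0]},
  ],
)

```text
t: 2.6
tool_pos: [0.581, -0.0207, 0.0195]
orientation: [-2.048, 2.381, -0.001]
force: [0.5, -0.5, 0.3]
opening: 0.093
```

```bash
python3 st.py
```

```text
2.6 tcp [ 0.581  -0.0207  0.0195] xdir -98.6 zdir [ 0.001 -0.    -1.   ] q [-0.12  0.29  1.72  0.    1.13  1.6 ] open 0.093 F [ 0.5 -0.5  0.3]
```

Now I'll close the fingers on the block.

Call:
carry_out(
  steps=[
    {"xyz": [0,0,0],"rot": [0,0,0]},
    {"xyz": [0,0,0],"rot": [0,0,0]},
    {"xyz": [0,0,0],"rot": [0,0,0]},
    {"xyz": [0,0,0],"rot": [0,0,0]},
    {"xyz": [0,0,0],"rot": [0,0,0]},
    {"xyz": [0,0,0],"rot": [0,0,0]},
    {"xyz": [0,0,0],"rot": [0,0,0]},
    {"xyz": [0,0,0],"rot": [0,0,0]},
  ],
  grip=0,
  force=20,
)

```text
t: 3.4
tool_pos: [0.5803, -0.0206, 0.0186]
orientation: [2.049, -2.381, -0.0]
force: [0.2, -0.5, -0.8]
opening: 0.036
```

Call:
carry_out(
  steps=[
    {"xyz": [0,0,2],"rot": [0,0,0]},
    {"xyz": [0,0,5],"rot": [0,0,0]},
    {"xyz": [0,2,8],"rot": [0,0,0]},
    {"xyz": [0.1,6,9],"rot": [0,0,-0.5]},
    {"xyz": [0.2,10,9],"rot": [0,0,-1]},
    {"xyz": [0.3,14,9],"rot": [0,0,-1.5]},
    {"xyz": [0.4,18,9],"rot": [0,0,-1.5]},
    {"xyz": [0.4,22,9],"rot": [0,0,-1.5]},
    {"xyz": [0.4,26,9],"rot": [0,0,-1.5]},
    {"xyz": [0.4,30.5,9],"rot": [0,0,-1.5]},
  ],
)

```text
t: 4.4
tool_pos: [0.5841, 0.2856, 0.1085]
orientation: [2.017, -2.408, 0.0]
force: [0.4, -0.4, 0.2]
opening: 0.036
```

Call:
carry_out(
  steps=[
    {"xyz": [0,0,0],"rot": [0,0,0]},
    {"xyz": [0,0,0],"rot": [0,0,0]},
    {"xyz": [0,0,0],"rot": [0,0,0]},
  ],
)

```text
t: 4.7
tool_pos: [0.5842, 0.2835, 0.1083]
orientation: [2.017, -2.408, 0.0]
force: [0.0, 0.0, -1.3]
opening: 0.0358
```

```bash
python3 st.py; python3 - <<'E'
from h import *
cv2.imwrite("pics/sc1.png",read_camera("scene")[:,:,::-1])
E
```

```text
4.7 tcp [0.5842 0.2835 0.1083] xdir -100.1 zdir [-0.001 -0.001 -1.   ] q [ 0.37  0.35  1.47 -0.    1.32  2.12] open 0.0358 F [ 0.   0.  -1.3]
```

View pics/sc1.png

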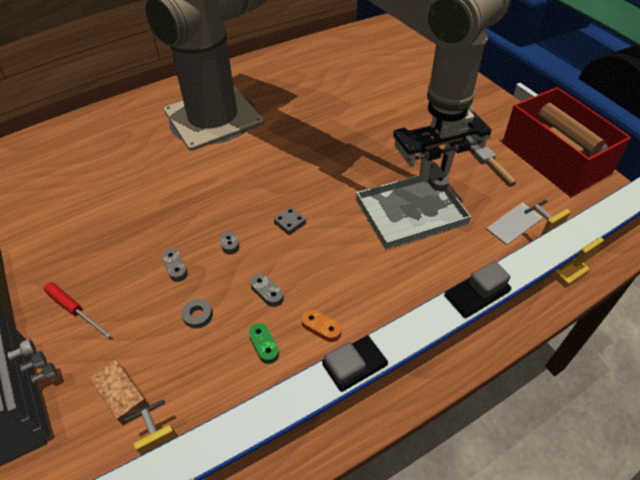

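The scene view shows the block held in the jaws at about (440,180), above the far half of the tray. Next I'll lower it, open the fingers part way and lift off.

Call:
carry_out(
  steps=[
    {"xyz": [0,0,-3],"rot": [0,0,0]},
    {"xyz": [0,0,-5.5],"rot": [0,0,0]},
    {"xyz": [0,0,-7],"rot": [0,0,0]},
    {"xyz": [0,0,-7.8],"rot": [0,0,0]},
    {"xyz": [0,0,-8.3],"rot": [0,0,0]},
    {"xyz": [0,0,-8.55],"rot": [0,0,0]},
    {"xyz": [0,0,-8.55],"rot": [0,0,0]},
    {"xyz": [0,0,-8.55],"rot": [0,0,0]},
  ],
)

```text
t: 5.55
tool_pos: [0.585, 0.2848, 0.0242]
orientation: [-2.017, 2.407, -0.001]
force: [-0.5, 0.2, -0.4]
opening: 0.0356
```

Call:
carry_out(
  steps=[
    {"xyz": [0,0,-0.1],"rot": [0,0,0]},
    {"xyz": [0,0,-0.1],"rot": [0,0,0]},
    {"xyz": [0,0,-0.1],"rot": [0,0,0]},
  ],
)

```text
t: 5.85
tool_pos: [0.5844, 0.2845, 0.0224]
orientation: [-2.018, 2.408, -0.0]
force: [0.4, 0.4, 0.3]
opening: 0.0358
```

Call:
carry_out(
  steps=[
    {"xyz": [0,0,0],"rot": [0,0,0]},
    {"xyz": [0,0,0],"rot": [0,0,0]},
    {"xyz": [0,0,0],"rot": [0,0,0]},
    {"xyz": [0,0,0],"rot": [0,0,0]},
    {"xyz": [0,0,0],"rot": [0,0,0]},
  ],
  grip=0.6,
)

```text
t: 6.35
tool_pos: [0.5844, 0.2844, 0.0221]
orientation: [2.018, -2.408, -0.0]
force: [0.2, 0.2, 0.7]
opening: 0.0556
```

Call:
carry_out(
  steps=[
    {"xyz": [0,0,2],"rot": [0,0,0]},
    {"xyz": [0,0,5],"rot": [0,0,0]},
    {"xyz": [0,-2,8],"rot": [0,0,0]},
    {"xyz": [0.2,-6,8.5],"rot": [0,0,3]},
    {"xyz": [0.4,-10,8.5],"rot": [0,0,6]},
    {"xyz": [0.6,-14.5,8.5],"rot": [0,0,9]},
    {"xyz": [0.8,-19,8.5],"rot": [0,0,12]},
    {"xyz": [1,-23.5,8.5],"rot": [0,0,15]},
    {"xyz": [1.2,-28,8.5],"rot": [0,0,18]},
    {"xyz": [1.4,-32.5,8.5],"rot": [0,0,21.6]},
  ],
)

```text
t: 7.35
tool_pos: [0.5982, -0.0424, 0.1074]
orientation: [-2.435, 1.984, -0.001]
force: [1.0, -1.0, 1.1]
opening: 0.0557
```

Call:
carry_out(
  steps=[
    {"xyz": [0.2,-4.5,0],"rot": [0,0,0]},
    {"xyz": [0.4,-9.6,0],"rot": [0,0,0]},
    {"xyz": [0.4,-9.6,0],"rot": [0,0,0]},
    {"xyz": [0.4,-9.6,0],"rot": [0,0,0]},
  ],
  grip=1,
)

```text
t: 7.75
tool_pos: [0.6022, -0.1379, 0.1071]
orientation: [-2.43, 1.991, 0.0]
force: [0.4, -0.8, -0.2]
opening: 0.083
```

```bash
python3 st.py; python3 - <<'E'
from h import *
img=read_camera("scene"); cv2.imwrite("pics/sc2.png",img[:,:,::-1]); cv2.imwrite("pics/top2.png",read_camera("top")[:,:,::-1])
E
```

```text
7.75 tcp [ 0.6022 -0.1379  0.1071] xdir -78.6 zdir [-0.  0. -1.] q [-0.31  0.27  1.57  0.    1.3   1.06] open 0.083 F [ 0.4 -0.8 -0.2]
```

View pics/top2.png

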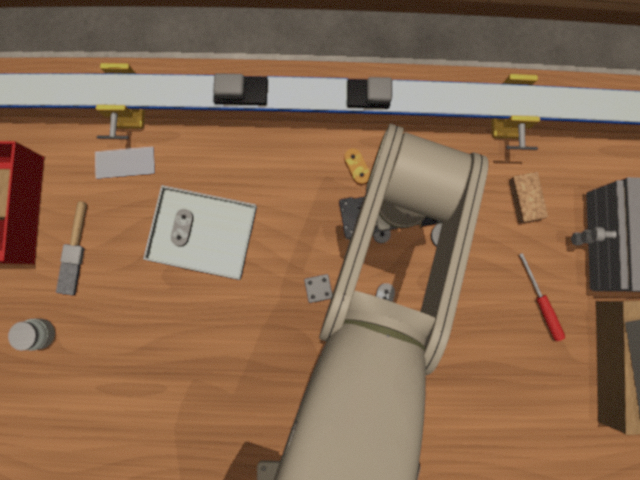

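View pics/sc2.png

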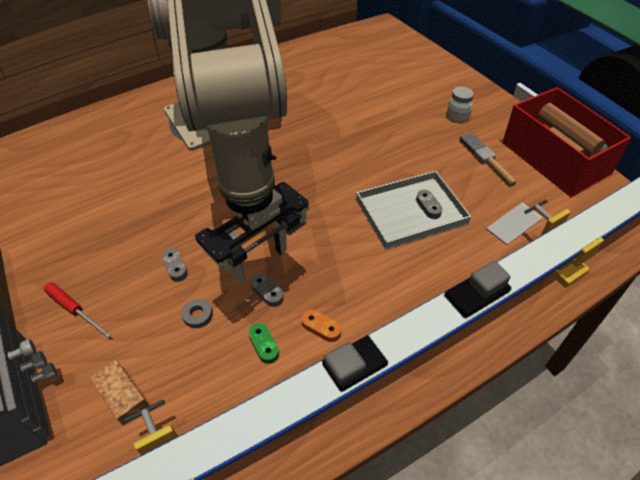

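The first block lies flat in the tray, at (182,227) in the top view and (428,204) in the scene view. The gripper is above the second block at (265,289) in the scene view, which hasn't moved, so I'll go down to it.

Call:
carry_out(
  steps=[
    {"xyz": [0,0.1,-3],"rot": [0,0,0]},
    {"xyz": [0,0.1,-6],"rot": [0,0,0]},
    {"xyz": [0,0.1,-7.5],"rot": [0,0,0]},
    {"xyz": [0,0.1,-8.3],"rot": [0,0,0]},
    {"xyz": [0,0.1,-8.7],"rot": [0,0,0]},
    {"xyz": [0,0.1,-8.7],"rot": [0,0,0]},
    {"xyz": [0,0.1,-8.7],"rot": [0,0,0]},
  ],
)

```text
t: 8.55
tool_pos: [0.6034, -0.1358, 0.0215]
orientation: [-2.433, 1.987, -0.003]
force: [-0.6, 0.8, 1.4]
opening: 0.0931
```

```bash
python3 st.py
```

```text
8.55 tcp [ 0.6034 -0.1358  0.0215] xdir -78.5 zdir [ 0.002 -0.001 -1.   ] q [-0.3   0.37  1.61  0.    1.15  1.07] open 0.0931 F [-0.6  0.8  1.4]
```

Call:
carry_out(
  steps=[
    {"xyz": [0,0,-0.1],"rot": [0,0,0]},
    {"xyz": [0,0,-0.1],"rot": [0,0,0]},
    {"xyz": [0,0,-0.1],"rot": [0,0,0]},
    {"xyz": [0,0,-0.1],"rot": [0,0,0]},
    {"xyz": [0,0,-0.1],"rot": [0,0,0]},
    {"xyz": [0,0,-0.1],"rot": [0,0,0]},
    {"xyz": [0,0,-0.1],"rot": [0,0,0]},
    {"xyz": [0,0,-0.1],"rot": [0,0,0]},
  ],
  grip=0,
  force=20,
)

```text
t: 9.35
tool_pos: [0.6023, -0.1356, 0.0191]
orientation: [2.433, -1.987, -0.0]
force: [-0.3, 0.3, 0.3]
opening: 0.0357
```

Call:
carry_out(
  steps=[
    {"xyz": [0,0,2],"rot": [0,0,0]},
    {"xyz": [0,0,5],"rot": [0,0,0]},
    {"xyz": [-0.1,2,8],"rot": [0,0,-1]},
    {"xyz": [-0.5,6,9],"rot": [0,0,-4]},
    {"xyz": [-1,10,9],"rot": [0,0,-7]},
    {"xyz": [-1.5,14,9],"rot": [0,0,-10]},
    {"xyz": [-2,18,9],"rot": [0,0,-13]},
    {"xyz": [-2.5,22.5,9],"rot": [0,0,-16]},
    {"xyz": [-3,27,9],"rot": [0,0,-19]},
    {"xyz": [-3.4,31,9],"rot": [0,0,-21.6]},
  ],
)

```text
t: 10.35
tool_pos: [0.5677, 0.1765, 0.1091]
orientation: [-2.015, 2.41, 0.0]
force: [-0.1, 1.1, 0.1]
opening: 0.0358
```

Call:
carry_out(
  steps=[
    {"xyz": [0,2.1,0],"rot": [0,0,0]},
    {"xyz": [0,2.1,0],"rot": [0,0,0]},
    {"xyz": [0,2.1,0],"rot": [0,0,0]},
    {"xyz": [0,2.1,0],"rot": [0,0,0]},
  ],
)

```text
t: 10.75
tool_pos: [0.5684, 0.1943, 0.1089]
orientation: [2.016, -2.408, 0.0]
force: [-0.3, 1.3, -0.1]
opening: 0.0358
```

```bash
python3 st.py
```

```text
10.75 tcp [0.5684 0.1943 0.1089] xdir -100.1 zdir [-0. -0. -1.] q [ 0.24  0.23  1.62 -0.    1.3   1.99] open 0.0358 F [-0.3  1.3 -0.1]
```

Call:
carry_out(
  steps=[
    {"xyz": [0,0,-3],"rot": [0,0,0]},
    {"xyz": [0,0,-5.5],"rot": [0,0,0]},
    {"xyz": [0,0,-7],"rot": [0,0,0]},
    {"xyz": [0,0,-7.8],"rot": [0,0,0]},
    {"xyz": [0,0,-8.3],"rot": [0,0,0]},
    {"xyz": [0,0,-8.6],"rot": [0,0,0]},
    {"xyz": [0,0,-8.65],"rot": [0,0,0]},
    {"xyz": [0,0,-8.65],"rot": [0,0,0]},
    {"xyz": [0,0,-8.65],"rot": [0,0,0]},
  ],
)

```text
t: 11.65
tool_pos: [0.5689, 0.1956, 0.0234]
orientation: [-2.017, 2.407, -0.001]
force: [0.5, -0.3, -2.2]
opening: 0.0357
```

Call:
carry_out(
  steps=[
    {"xyz": [0,0,0],"rot": [0,0,0]},
    {"xyz": [0,0,0],"rot": [0,0,0]},
    {"xyz": [0,0,0],"rot": [0,0,0]},
    {"xyz": [0,0,0],"rot": [0,0,0]},
    {"xyz": [0,0,0],"rot": [0,0,0]},
  ],
  grip=0.6,
)

```text
t: 12.15
tool_pos: [0.5683, 0.1954, 0.0227]
orientation: [2.018, -2.408, 0.0]
force: [0.1, -1.2, 0.7]
opening: 0.0554
```

Call:
carry_out(
  steps=[
    {"xyz": [0,0,2],"rot": [0,0,0]},
    {"xyz": [0,0,5],"rot": [0,0,0]},
    {"xyz": [0,0,9],"rot": [0,0,0]},
    {"xyz": [0,-2,13],"rot": [0,0,0]},
    {"xyz": [0,-6,16],"rot": [0,0,0]},
    {"xyz": [0,-10,18],"rot": [0,0,0]},
    {"xyz": [0,-14,18],"rot": [0,0,0]},
    {"xyz": [0,-18,18],"rot": [0,0,0]},
    {"xyz": [0,-22,18],"rot": [0,0,0]},
    {"xyz": [0,-22,18],"rot": [0,0,0]},
  ],
)

```text
t: 13.15
tool_pos: [0.5682, -0.0291, 0.2028]
orientation: [2.012, -2.412, 0.002]
force: [0.5, 0.4, 0.4]
opening: 0.0557
```

```bash
python3 st.py; python3 - <<'E'
from h import *
c0=np.array([576.2,239.6]); ax=np.radians(-10.1); Rm=np.array([[np.cos(ax),np.sin(ax)],[-np.sin(ax),np.cos(ax)]])
for name in("top","scene"):
    img=read_camera(name); cv2.imwrite(f"pics/{name}3.png",img[:,:,::-1])
    g=cv2.cvtColor(img,cv2.COLOR_RGB2HSV)
    # blocks in tray: darker than floor
    corn=np.array([[-72,-95],[72,-95],[72,95],[-72,95]])@Rm+c0
    cal=calibration(name); rv=R.from_rotvec(cal["attitude"]).inv(); 
    P=np.c_[corn/1000,[.003]*4]
    px=cv2.projectPoints(P,rv.as_rotvec(),-rv.apply(cal["xyz"]),K(cal),cal["dist_coeffs"])[0][:,0]
    m=np.zeros(img.shape[:2],np.uint8); cv2.fillPoly(m,[px.astype(np.int32)],255)
    fl=np.median(g[...,2][m>0]); b=((g[...,2]<fl-25)&(m>0)).astype(np.uint8)
    for c in cv2.findContours(b,cv2.RETR_EXTERNAL,cv2.CHAIN_APPROX_NONE)[0]:
        if cv2.contourArea(c)>100:
            p=ray(name,c[:,0],.021)[:,:2]*1000; r=cv2.minAreaRect(p.astype(np.float32))
            print(name,"tray xy",(Rm@(np.array(r[0])-c0)).round(1),np.round(sorted(r[1]),1))
    if name=="scene":
        for c in greys(img,(150,160,340,320),name)[0]:
            p=ray(name,c[:,0],.018)[:,:2]*1000; r=cv2.minAreaRect(p.astype(np.float32)); print(np.round(r[0],1),np.round(sorted(r[1]),1))
E
```

```text
13.15 tcp [ 0.5682 -0.0291  0.2028] xdir -100.3 zdir [ 0.    -0.002 -1.   ] q [-0.14  0.06  1.62 -0.    1.46  1.61] open 0.0557 F [0.5 0.4 0.4]
top tray xy [  0.2 -49.4] [39.3 79.5]
top tray xy [ 1.  40.5] [40.5 80.2]
scene tray xy [ 12.4 -10.4] [142.2 187.5]
scene tray xy [  7.6 -51.2] [45.8 94.3]
scene tray xy [ 8.6 36.9] [48.2 93.6]
[ 579.6 -275.1] [42.8 54.9]
[ 447.8 -273.1] [34.1 78.4]
[ 453.4 -150. ] [32.8 47.8]
[459.8 -12.1] [36.7 50.1]
```

View pics/top3.png

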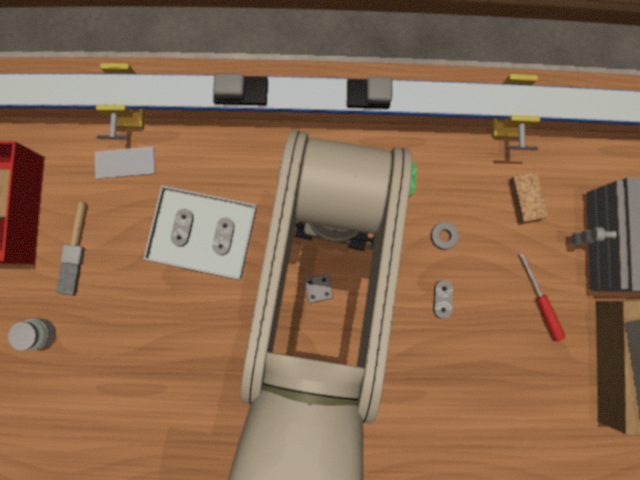

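View pics/scene3.png

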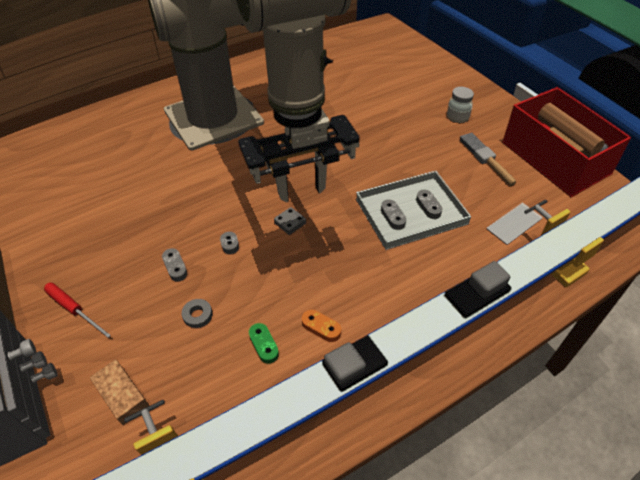

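Both blocks lie flat in the tray, at (182,227) and (224,236) in the top view. The third is still at (443,299), and nothing touches the gripper. I'll hand the job in.

```bash
python3 -c "
from plant import *
print(close_job())"
```

```text
the job is handed in; nothing more can be done
None
```

I put two of the long grey riser blocks into the aluminium tray and left the third on the bench. The job is handed in at about 13 s; `close_job()` gives no verdict.

- **Blocks in the tray:** I moved the two that lay at about (0.581, -0.022) and (0.602, -0.137). The last top picture puts their centres at tray x/y of about (1, 40) mm and (0, -49) mm. They lie flat, side by side and well inside the limits, with the gripper clear of them.
- **Third block:** it measured (448, -273) mm in the last scene picture and (447, -273) mm at the start, so it has not moved.
- **Checks that disagreed:**
  - In the scene view, the tray measurement included the blocks' sides and shadows. It made the blocks too large (about 46 by 94 mm), put their centres 7–8 mm off in x, and added one false outline. I relied on the top view for these positions.
  - The square block measured about 6 mm off and smaller at the end, probably because the gripper's shadow fell on it. It looks unmoved in both pictures.

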